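# Hang the burnt sample board behind the one already on the hook

## Robot

A 6-joint arm with a two-finger parallel gripper is mounted at the origin on the work surface. World frame = base frame: x ahead of the robot, y to its left, z up, the work surface at z = 0. Lengths are in m, angles in rad, forces in N, time in s.
With the tool pointing down it reaches from about 0.3 to 0.875 m from the base axis. Payload 6.4 kg.
Tool frame: the origin (TCP) lies midway between the tips of the shut fingers; the grasp point (between the pads) lies 19 mm behind it (ctrl.pinch_z is the distance from the TCP to the grasp point, in m); z points along the fingers, y is the line along which they close (so a half turn about z gives the same grasp; the last joint's range is limited). The gripper opens to 85 mm and grips with 20 to 120 N. Pads are 22 mm wide; open, the fingers measure 114 mm over their backs; the gripper's body (76 mm by 85 mm) begins 54 mm behind the grasp point. The pads swing forward as they close: fully open they stand 13 mm farther back than shut.
Start: joints at [-1.396, 0.181, 1.607, -0, 1.354, -0.206], TCP at [0.214, -0.534, 0.231] pointing down, gripper open.
Joint ranges: [-2.99, 2.99], [-0.89, 2.07], [0.3, 2.58], [-1.14, 4.28], [0, 2.63], [-3.12, 3.12]. Speed limits (rad/s): [2.57, 2.57, 3.01, 3.14, 3.14, 3.14].

## Interface

Orientations are given as a unit quaternion [w, x, y, z].
In Python, from bench import ctrl gives the robot as it stands.
- The arm moves only by the tool apply_moves, never from a script. Its argument "moves" is a list of rows, each an object with "jaw": the opening, from 0 (shut) to 1 (fully open); "offset": the shift along the tool's x, y, z in mm, a list of three; "rot": the turn, a rotation vector about the tool's x, y, z in degrees, a list of three. In form: [{"jaw": jaw, "offset": [dx, dy, dz], "rot": [ax, ay, az]}, ...]. A call has exactly 5 rows; each row shifts and turns the commanded pose from where the row before left it, along the tool's axes as they then stand; what a row does not reach is not made up. A row lasts 1/8 s, in which the tool goes at most 62.5 mm and 10.7 degrees, less where a joint would pass 70% of its speed; a pose out of reach is approached as far as the arm can. A call is refused whole if a number of a shift passes 62.5 or a number of a turn 10.7, either way. A call with a gripper value outside its range is refused whole. The fingers move at their own pace and stop on an object; the grip force is fixed at half the most. Time passes only in rows, so rows that do not move let the fingers close, or fill a call up. It gives the time, the measured TCP pose, the force, the opening and the grip force at its end, in the units of the state.
- ctrl.get_obs(): the state, without advancing time (a new reading comes with each control period).
- ctrl.camera(name): name is "scene" or "top" or "wrist"; returns (picture, depth): 384x512x3 uint8, red, green, blue; 384x512 float32, m along the optical axis (not along the pixel's ray), 0 where there is no reading.
- ctrl.camera_params(name): a dict with "K" (3x3 intrinsics, pixels), "cam_to_world" (4x4, takes a point from camera to world coordinates); the wrist camera has in their place "mount" (4x4, takes a point from camera to tool coordinates, whose origin is the TCP and whose axes are the flange's). Camera axes: x right, y down, z forward; pixel columns grow to the right and rows downward; lengths in m; the calibration is good to about 2 mm. A picture is of the moment at which its call begins: read the wrist's pose just before it. camera_params takes no time and is no camera call.
- ctrl.hand_in(): hands the job in; it is judged then, once.
Trained networks look in the newest picture that a camera, given by its name, has taken for a name from the list of things; names that differ only in an ending like _2 or _b are one class to them, and where a whole thing is asked for, a point or a joint stands for the part that bears it (a point fixed in the world has none). Each returns a list of dicts, best first, with "score" (0 to 1); they miss things now and then, are a little off and sometimes report something else, mostly with a low value. They report only what shows in the picture. A call takes as long as a camera call. They do not tell look-alikes from the thing itself.
- ctrl.outline_of(camera, target): "region" (384x512 bool, what is visible of it) and "position" ([column, row] in pixels, amid what is visible of it).
The state is a dict: "time_s": time; "q": joint angles; "dq": joint speeds; "joint_efforts": joint torques, N m; "eef_pos": TCP position; "eef_rot": TCP orientation; "wrist_force": force on the tool from outside, world axes, zero at the start; "torque": the same for the moment, N m; "opening": opening from 0.0 (shut) to 1.0 (fully open); "grasp_force": force on a finger pad.
Only numpy, scipy, OpenCV 4.12 (cv2) and the standard library are available. Lean on these libraries where they do the work, as an engineer would, in place of code of your own. Each camera call takes 0.05 s, during which the arm holds its last target. There are 200 camera calls.

## Task

Take the board with the burnt gourd picture out of the rack and hang it by its slot on the hook of the stand, in front of the dark board that already hangs there. With it, not with the gripper, push the dark board gently back along the prong and press the two home against the black stop collar with about 5 N, never 15 N, then let go, leaving both hanging snug together. Do not lift the dark board or knock it off, and leave the blank board alone in the rack.

Things in the scene. Friction and masses are not known exactly. Their poses are not given: they have to be found in the camera images.
- burnt_mid (a point): Board to hang, burnt gourd on both faces, dark burnt handle end: pale wood paddle, 10 thick (x), 80 wide (y), 180 tall (z), 50-85 g. Body 74 tall; above it a hanging slot 24 wide, 32 tall, between 16 mm strips, under a 12 mm bridge 56 wide; on top a handle 26 wide, 62 tall. Point: centre of the slot = half-way up; the handle spans 28 to 90 mm above it. Faces normal to x, both alike.
- blank_mid (a point): Blank board, the same shape and size but without any picture; it stands in the other place of the rack and stays there. Same point and axes.
- first_eye (a point): Dark wood board with a burnt flower, already hanging on the prong: 10 thick (x), 70 wide (y), 100 tall (z), 45-80 g, no handle. Point: centre of its slot (24 wide, 32 tall), 72 mm above its foot, 28 below its top edge. It hangs loose, up to 52 mm in front of the stop collar, and slides easily.
- rack: Fixed plywood rack, 60 (x) by 212 (y) by 32 mm high; origin at the centre of its underside. Two slots side by side, centred at y = +52 and -52 mm, each 13 across x, 88 long in y, 24 deep (floor 8 mm above the table), with a board standing in each, faces normal to the rack's x.
- prong_end (a point): Free end of the stand's level steel prong (8 mm thick), on its centreline 170 mm above the table. x runs along the prong to the post 170 mm away, z up. From here the end turns up and out to a round tip reaching 12 mm beyond (-x) and 14 mm above. Straight and smooth along +x up to the stop collar. A hung board's slot centre lies 12 mm below this height.
- stand: Fixed steel hook stand, origin under the prong's root at table height, axes as prong_end; post top 6 mm higher than the prong. A black stop collar, 22 mm radius, 10 thick, is clamped round the prong at an unmeasured place: front face somewhere 102 to 130 mm along +x from prong_end. It does not give; find it by feel, through the dark board.
Not all that is in view belongs to the job. Leave any orange look-alike of the part that bears burnt_mid alone. What is shaped like the part that bears first_eye but pink is not meant.

How it is judged:
On the way, in this order (a step that is already met when the one before it is completed fails the run):
1. the prong passes through the slot of the burnt board, past the upturned end (x of burnt_mid in the frame of prong_end between 0.008 and 0.15 m and y of burnt_mid in the frame of prong_end between -0.013 and 0.013 m and z of burnt_mid in the frame of prong_end between -0.016 and 0.016 m), for 0.1 s.
2. the burnt board presses the dark board home on the stop with at least 2.5 N (contact force between burnt and first above 2.5 N and contact force between first and stand above 2.5 N), for 0.15 s.
At the end, for the whole second after the job is handed in: Both boards hang released and at rest on the prong by their slots (7 to 17 mm below its centreline, 13 mm sideways, tilt under 0.25 rad), the dark one back at the stop, the burnt one in front of it, at most 4 mm between them; the blank one moved under 15 mm (y of burnt_mid in the frame of prong_end between -0.013 and 0.013 m and z of burnt_mid in the frame of prong_end between -0.017 and -0.007 m and y of first_eye in the frame of prong_end between -0.013 and 0.013 m and z of first_eye in the frame of prong_end between -0.017 and -0.007 m and x of first_eye in the frame of prong_end between 0.09 and 0.13 m and x of first_eye in the frame of burnt_mid between -0.0145 and 0.0145 m and angle between each of burnt_mid, first_eye's own z axis and vertical below 0.25 rad and linear speed of each of burnt, first below 0.03 m/s and distance of blank_mid from where it was at the start of the episode below 0.015 m and x of burnt_mid in the frame of prong_end between 0.075 and 0.117 m); the robot touches nothing.
It fails at once if the dark board is pressed by the burnt board with 15 N or more (contact force between burnt and first above 15 N).
It fails at once if the gripper or arm pushes on the dark board itself (contact force between the arm and first above 3 N).
It fails at once if the dark board is lifted or knocked off its prong (z of first_eye in the frame of prong_end above 0.004 m or z of first_eye in the frame of prong_end below -0.03 m or x of first_eye in the frame of prong_end below 0.01 m).
It fails at once if the blank board is pulled out or pushed over (distance of blank_mid from where it was at the start of the episode above 0.02 m).
It also fails if it takes over 64 s, if anything falls off the work surface, if the arm or the gripper's body presses on something with over 40 N, if the wrist force passes 120 N, or if a joint passes its speed limit or range.

## Working session

There is one attempt and no reset: what is moved stays moved. The work goes in short steps, Python scripts to look and compute and a tool call to move; the robot and the scene stay as the last step left them, time stands still between calls to the robot, and variables do not carry over. Pictures are saved under pics/ and viewed, at most 10 in all, crops included, and the job is handed in when it is done.

Besides the shell and the picture viewer there is one more tool, called after ">>>" as name(argument=value, ...), one argument or row to a line, values as JSON. apply_moves: Moves the arm, as the interface text tells. Its arguments: {"type":"object","properties":{"moves":{"type":"array"}},"required":["moves"]}

```bash
mkdir -p pics
cat > h.py <<'E'
import numpy as np, cv2
from bench import ctrl
from scipy.spatial.transform import Rotation as R
def pts(cam,d,mask,T=None):
    p=ctrl.camera_params(cam);K=np.array(p["K"]);T=np.array(p["cam_to_world"]) if T is None else T
    v,u=np.nonzero(mask&(d>0));z=d[v,u]
    c=np.stack([(u-K[0,2])/K[0,0]*z,(v-K[1,2])/K[1,1]*z,z,np.ones_like(z)])
    return (T@c)[:3].T
def obs():
    o=ctrl.get_obs();print(round(o["time_s"],2),np.round(o["eef_pos"],4),np.round(o["eef_rot"],4),np.round(o["wrist_force"],1),round(o["opening"],3));return o
E
python3 - <<'E'
from h import *
o=obs()
ims=[]
for c in ["scene","top"]:
    im,d=ctrl.camera(c);np.savez(c+".npz",im=im,d=d);ims.append(im)
    for t in ["burnt_mid","blank_mid","first_eye","rack","prong_end","stand"]:
        for r in ctrl.outline_of(c,t)[:3]:
            P=pts(c,d,r["region"])
            print(c,t,round(r["score"],2),np.round(r["position"]),r["region"].sum(),np.round(np.percentile(P,[2,50,98],axis=0),3).tolist() if len(P) else "")
s=cv2.resize(np.vstack(ims),None,fx=.78,fy=.78)
cv2.imwrite("pics/a.png",s[:,:,::-1])
E
```

```text
0.0 [ 0.2136 -0.5332  0.2304] [-9.000e-04  9.819e-01  1.893e-01  0.000e+00] [-0.5 -0.4  0.5] 0.999
scene burnt_mid 0.92 [232. 147.] 689 [[0.496, -0.265, 0.029], [0.504, -0.221, 0.094], [0.509, -0.19, 0.187]]
scene burnt_mid 0.64 [185. 167.] 830 [[0.617, -0.299, 0.001], [0.628, -0.253, 0.074], [0.633, -0.221, 0.179]]
scene blank_mid 0.7 [253. 174.] 764 [[0.506, -0.163, 0.027], [0.514, -0.118, 0.091], [0.519, -0.087, 0.187]]
scene first_eye 0.79 [301. 228.] 612 [[0.538, 0.048, 0.09], [0.552, 0.087, 0.141], [0.56, 0.112, 0.187]]
scene first_eye 0.58 [316. 200.] 623 [[0.408, -0.031, 0.004], [0.423, -0.006, 0.054], [0.437, 0.024, 0.101]]
scene rack 0.9 [244. 191.] 1337 [[0.483, -0.28, -0.0], [0.525, -0.145, 0.03], [0.544, -0.071, 0.035]]
scene rack 0.49 [233. 149.] 727 [[0.422, -0.336, -0.001], [0.504, -0.222, 0.09], [0.509, -0.19, 0.187]]
scene prong_end 0.73 [272. 265.] 4409 [[0.508, -0.009, 0.006], [0.61, 0.063, 0.012], [0.682, 0.131, 0.182]]
scene stand 0.57 [268. 269.] 4504 [[0.503, -0.008, 0.004], [0.609, 0.064, 0.012], [0.682, 0.132, 0.182]]
scene stand 0.5 [301. 227.] 609 [[0.539,
[... 194 characters left out ...]
2.] 354 [[0.49, -0.261, 0.026], [0.495, -0.223, 0.111], [0.504, -0.191, 0.191]]
top blank_mid 0.84 [278. 210.] 332 [[0.5, -0.161, 0.026], [0.505, -0.123, 0.112], [0.514, -0.09, 0.19]]
top first_eye 0.66 [188. 191.] 283 [[0.53, 0.045, 0.016], [0.54, 0.074, 0.17], [0.556, 0.109, 0.189]]
top first_eye 0.56 [224. 246.] 152 [[0.401, -0.031, -0.001], [0.415, -0.003, 0.1], [0.431, 0.022, 0.103]]
top rack 0.89 [295. 217.] 1236 [[0.466, -0.276, 0.009], [0.49, -0.177, 0.033], [0.537, -0.075, 0.037]]
top prong_end 0.88 [208. 173.] 2553 [[0.514, -0.009, 0.009], [0.6, 0.05, 0.014], [0.675, 0.122, 0.189]]
top stand 0.68 [203. 173.] 2566 [[0.496, -0.009, 0.009], [0.599, 0.05, 0.014], [0.673, 0.125, 0.189]]
```

View pics/a.png

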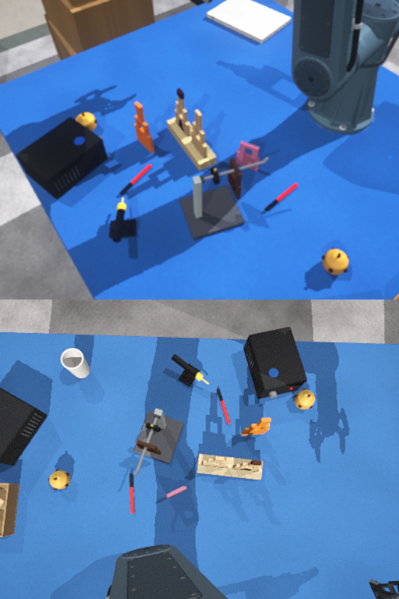

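Run:
```python
from h import *
for c,(r0,r1,c0,c1) in {"scene":(100,310,160,360),"top":(130,250,160,360)}.items():
    f=np.load(c+".npz");cv2.imwrite(f"pics/{c}c.png",cv2.resize(f["im"][r0:r1,c0:c1],None,fx=2.8 if c=="scene" else 4,fy=2.8 if c=="scene" else 4,interpolation=cv2.INTER_CUBIC)[:,:,::-1])
    P=pts(c,f["d"],np.ones((384,512),bool))
    S=P[(P[:,0]>.4)&(P[:,0]<.72)&(P[:,1]>-.03)&(P[:,1]<.2)&(P[:,2]>.155)]
    print(c,len(S));S=S[np.argsort(S[:,0])];print(np.round(S[::max(1,len(S)//60)],3).tolist())
    for nm,lo,hi in (("burnt",-.30,-.175),("blank",-.165,-.07)):
        B=P[(P[:,0]>.46)&(P[:,0]<.56)&(P[:,1]>lo)&(P[:,1]<hi)&(P[:,2]>.05)]
        H=B[B[:,2]>.14];print(nm,len(B),len(H),np.round(np.percentile(H,[2,50,98],axis=0),4).tolist(),np.round(np.percentile(B,[1,50,99],axis=0),4).tolist(), "slope",np.polyfit(B[:,1],B[:,0],1))
    q=P[(P[:,0]>.44)&(P[:,0]<.57)&(P[:,1]>-.31)&(P[:,1]<-.04)&(P[:,2]>.024)&(P[:,2]<.04)]
    print("rack",cv2.minAreaRect((q[:,:2]*1000).astype(np.float32)))
```

```text
scene 909
[[0.46, 0.104, 0.18], [0.469, 0.102, 0.178], [0.475, 0.103, 0.171], [0.483, 0.1, 0.175], [0.489, 0.096, 0.172], [0.497, 0.096, 0.175], [0.505, 0.093, 0.171], [0.512, 0.093, 0.17], [0.518, 0.091, 0.17], [0.526, 0.09, 0.172], [0.533, 0.081, 0.171], [0.537, 0.083, 0.172], [0.541, 0.077, 0.186], [0.543, 0.052, 0.174], [0.544, 0.056, 0.182], [0.545, 0.058, 0.175], [0.546, 0.086, 0.186], [0.547, 0.064, 0.167], [0.548, 0.089, 0.185], [0.55, 0.075, 0.188], [0.551, 0.098, 0.187], [0.552, 0.087, 0.185], [0.553, 0.074, 0.173], [0.553, 0.087, 0.177], [0.555, 0.102, 0.185], [0.556, 0.094, 0.164], [0.557, 0.079, 0.171], [0.558, 0.1, 0.186], [0.559, 0.103, 0.17], [0.563, 0.074, 0.175], [0.571, 0.075, 0.175], [0.577, 0.074, 0.173], [0.584, 0.07, 0.168], [0.594, 0.054, 0.19], [0.597, 0.052, 0.187], [0.598, 0.047, 0.174], [0.599, 0.061, 0.195], [0.6, 0.053, 0.168], [0.601, 0.063, 0.19], [0.602, 0.058, 0.188], [0.603, 0.062, 0.191], [0.604, 0.064, 0.165], [0.605, 0.069, 0.164], [0.606, 0.079, 0.182], [0.607, 0.074, 0.162], [0.608, 0.079, 0.171], [0.612, 0.063, 0.17], [0.618, 0.058, 0.169], [0
[... 2128 characters left out ...]
9], [0.633, 0.056, 0.178], [0.635, 0.054, 0.179], [0.637, 0.038, 0.165], [0.638, 0.05, 0.176], [0.64, 0.043, 0.177], [0.643, 0.057, 0.176], [0.645, 0.041, 0.177], [0.648, 0.057, 0.175]]
burnt 322 111 [[0.4914, -0.2424, 0.1414], [0.4962, -0.2271, 0.1873], [0.5034, -0.217, 0.1917]] [[0.4891, -0.2675, 0.0511], [0.4949, -0.2235, 0.1254], [0.5045, -0.191, 0.1914]] slope [0.14032911 0.52732497]
blank 299 93 [[0.5021, -0.1381, 0.1429], [0.5049, -0.1253, 0.1868], [0.513, -0.114, 0.1909]] [[0.4996, -0.1642, 0.051], [0.5051, -0.1232, 0.1239], [0.5151, -0.0882, 0.1908]] slope [0.11712535 0.52031789]
rack ((502.6420593261719, -178.96337890625), (212.16583251953125, 60.56270217895508), 84.09483337402344)
```

View pics/scenec.png

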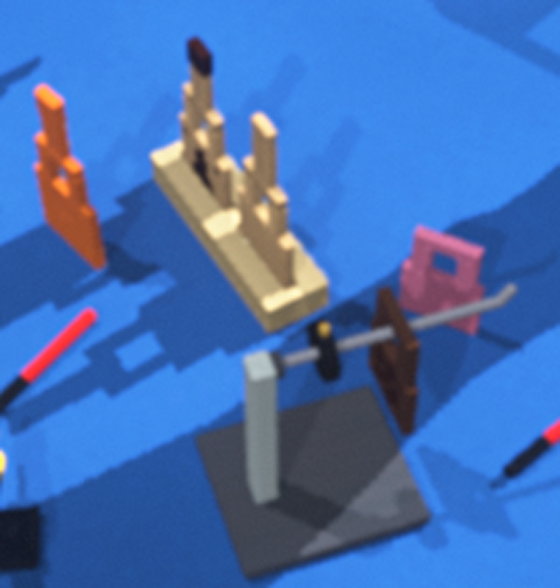

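View pics/topc.png

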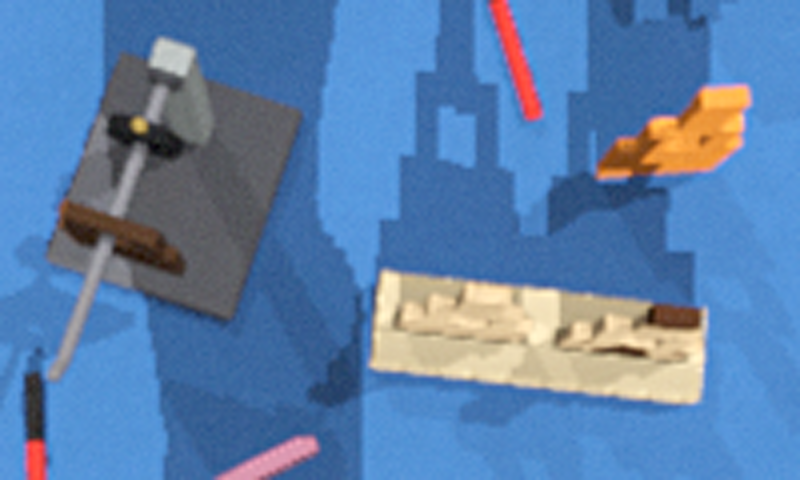

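Dark-tipped board at scene (232,147) is the burnt one. The one at (253,174) is blank and the orange look-alike is at (185,167). The dark brown board on the prong is at (301,228), and the pink one at (316,200) is not meant. The crop confirms this.

Run:
```python
from h import *
for c in ["scene","top"]:
    f=np.load(c+".npz");P=pts(c,f["d"],np.ones((384,512),bool))
    S=P[(P[:,0]>.45)&(P[:,0]<.635)&(P[:,1]>.03)&(P[:,1]<.13)&(P[:,2]>.16)&(P[:,2]<.182)]
    # robust line
    a,b=-.3,.245
    for t in (.012,.008,.007,.007,.007):
        m=abs(S[:,1]-a*S[:,0]-b)<t; a,b=np.polyfit(S[m,0],S[m,1],1)
    L=S[m];print(c,m.sum(),a,b,np.degrees(np.arctan(a)),"y@.5",a*.5+b,"y@.6",a*.6+b,"xmin",L[:,0].min(),"zmed",np.median(L[:,2]))
    u=np.array([np.cos(np.arctan(a)),np.sin(np.arctan(a))])
    A=P[(P[:,2]>.16)&(P[:,2]<.2)&(P[:,0]>.44)&(P[:,0]<.67)&(P[:,1]>.03)&(P[:,1]<.12)]
    s=A[:,:2]@u
    print(np.round([s.min(),s.max()],4))
    D=P[(P[:,2]>.18)&(P[:,2]<.192)&(P[:,0]>.52)&(P[:,0]<.575)&(P[:,1]>.03)&(P[:,1]<.13)];print("dark top",cv2.minAreaRect((D[:,:2]*1000).astype(np.float32)), D[:,:2].mean(0))
    C=P[(P[:,2]>.182)&(P[:,2]<.22)&(P[:,0]>.575)&(P[:,0]<.625)&(P[:,1]>.03)&(P[:,1]<.13)];print("collar",C.mean(0),np.percentile(C[:,:2]@u,[2,50,98]),C[:,2].max())
```

```text
scene 345 -0.3072448224097778 0.24821169797225084 -17.07930443453543 y@.5 0.09458928676736195 y@.6 0.06386480452638418 xmin 0.46027222643746585 zmed 0.1724438196363952
[0.4095 0.6097]
dark top ((546.4998779296875, 79.14414978027344), (55.6731071472168, 11.19194221496582), 72.61370849609375) [0.54729853 0.08010395]
collar [0.59992722 0.06549269 0.18879593] [0.54875078 0.55459042 0.55842343] 0.19931403897924793
top 280 -0.3186124894339817 0.25130215599191197 -17.672528583325857 y@.5 0.09199591127492113 y@.6 0.06013466233152295 xmin 0.4586320031108595 zmed 0.17437701258832922
[0.4049 0.6048]
dark top ((543.451171875, 78.21200561523438), (54.927467346191406, 10.350069999694824), 72.5369644165039) [0.54335726 0.07874736]
collar [0.59428661 0.0614368  0.18987351] [0.54337784 0.54712242 0.55304468] 0.1988302223295032
```

>>> apply_moves(
  moves=[
    {"jaw": 1, "offset": [20, -50, 0], "rot": [0, 0, -10.4]},
    {"jaw": 1, "offset": [20, -55, 0], "rot": [0, 0, -10.4]},
    {"jaw": 1, "offset": [0, -50, 0], "rot": [0, 0, -10.4]},
    {"jaw": 1, "offset": [0, 0, 0], "rot": [0, 0, -10.4]},
    {"jaw": 1, "offset": [0, 0, 0], "rot": [0, 0, -10.4]},
  ],
)

```text
time_s: 1.32
eef_pos: [0.1672, -0.3858, 0.2318]
eef_rot: [0.001, 0.798, 0.603, -0.0]
wrist_force: [-0.2, -0.0, 0.4]
opening: 0.995
grasp_force: 0.0
```

>>> apply_moves(
  moves=[
    {"jaw": 1, "offset": [0, 0, -10], "rot": [0, 0, -10]},
    {"jaw": 1, "offset": [35, 50, 0], "rot": [0, 0, 0]},
    {"jaw": 1, "offset": [35, 50, 0], "rot": [0, 0, 0]},
    {"jaw": 1, "offset": [35, 50, 0], "rot": [0, 0, 0]},
    {"jaw": 1, "offset": [35, 50, 0], "rot": [0, 0, 0]},
  ],
)

```text
time_s: 1.95
eef_pos: [0.383, -0.2673, 0.2418]
eef_rot: [0.001, 0.744, 0.668, -0.0]
wrist_force: [-0.2, -1.0, -0.6]
opening: 0.997
grasp_force: 0.0
```

```bash
cat > w.py <<'E'
from h import *
def wrist(name):
    o=obs();p=ctrl.camera_params("wrist");im,d=ctrl.camera("wrist")
    q=o["eef_rot"];T=np.eye(4);T[:3,:3]=R.from_quat([q[1],q[2],q[3],q[0]]).as_matrix();T[:3,3]=o["eef_pos"]
    cv2.imwrite(f"pics/{name}.png",im[:,:,::-1])
    return o,im,d,T@np.array(p["mount"])
E
python3 - <<'E'
from w import *
o,im,d,T=wrist("w1");print(np.round(ctrl.camera_params("wrist")["mount"],3).tolist())
P=pts("wrist",d,np.ones((384,512),bool),T);np.save("w1.npy",P)
for r in ctrl.outline_of("wrist","burnt_mid"):
    Q=pts("wrist",d,r["region"],T);print(r["score"],r["position"],np.round(np.percentile(Q,[2,50,98],axis=0),4).tolist())
    H=Q[Q[:,2]>.13];print(len(H),np.round(np.percentile(H,[2,50,98],axis=0),4).tolist() if len(H) else "")
E
```

```text
1.95 [ 0.383  -0.2673  0.2418] [ 7.000e-04  7.443e-01  6.679e-01 -1.000e-04] [-0.2 -1.  -0.6] 0.997
[[-0.001, -0.96, -0.28, 0.071], [1.0, -0.001, -0.001, -0.0], [0.001, -0.28, 0.96, -0.142], [0.0, 0.0, 0.0, 1.0]]
0.87 [471.2, 141.6] [[0.6142, -0.2985, 0.0037], [0.6176, -0.2596, 0.0642], [0.6248, -0.2235, 0.1155]]
0 
0.56 [379.5, 133.4] [[0.4897, -0.2651, 0.0286], [0.4939, -0.2285, 0.1223], [0.5044, -0.1938, 0.1878]]
1836 [[0.4915, -0.2423, 0.1324], [0.4936, -0.229, 0.1762], [0.5027, -0.2171, 0.1882]]
```

View pics/w1.png

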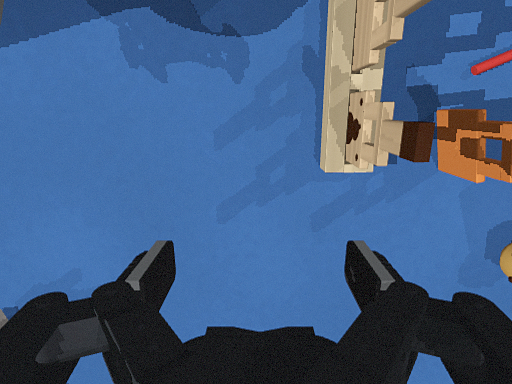

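The wrist view shows the gourd picture on the board at (353,128) with its dark handle at (415,140), the blank above it at (385,40), and orange at (470,142).

>>> apply_moves(
  moves=[
    {"jaw": 1, "offset": [25, 50, 0], "rot": [0, 0, -0.4]},
    {"jaw": 1, "offset": [25, 50, 0], "rot": [0, 0, 0]},
    {"jaw": 1, "offset": [0, 10, 0], "rot": [0, 0, 0]},
    {"jaw": 1, "offset": [0, 0, 15], "rot": [0, 0, 0]},
    {"jaw": 1, "offset": [0, 0, 0], "rot": [0, 0, 0]},
  ],
)

```text
time_s: 2.68
eef_pos: [0.4938, -0.23, 0.2241]
eef_rot: [-0.002, 0.742, 0.67, -0.001]
wrist_force: [-0.9, 0.0, 0.3]
opening: 1.0
grasp_force: 0.0
```

Run:
```python
from w import *
o,im,d,T=wrist("w2")
P=pts("wrist",d,np.ones((384,512),bool),T)
H=P[(P[:,2]>.135)&(P[:,2]<.192)&(abs(P[:,0]-.498)<.025)&(abs(P[:,1]+.23)<.04)];print(len(H),np.round(np.percentile(H,[2,50,98],axis=0),4).tolist())
```

```text
2.67 [ 0.4938 -0.23    0.2241] [-2.100e-03  7.423e-01  6.700e-01 -6.000e-04] [-0.9  0.   0.3] 1.0
844 [[0.493, -0.2428, 0.1396], [0.4986, -0.2242, 0.1869], [0.504, -0.2165, 0.1883]]
```

>>> apply_moves(
  moves=[
    {"jaw": 1, "offset": [0, 4.5, 20], "rot": [0, 0, 0]},
    {"jaw": 1, "offset": [0, 0, 20], "rot": [0, 0, 0]},
    {"jaw": 1, "offset": [0, 0, 20], "rot": [0, 0, 0]},
    {"jaw": 1, "offset": [0, 0, 17], "rot": [0, 0, 0]},
    {"jaw": 0.6, "offset": [0, 0, 0], "rot": [0, 0, 0]},
  ],
)

```text
time_s: 3.35
eef_pos: [0.4992, -0.2303, 0.1481]
eef_rot: [-0.001, 0.742, 0.67, -0.0]
wrist_force: [-0.4, -0.2, 0.3]
opening: 0.817
grasp_force: 0.0
```

>>> apply_moves(
  moves=[
    {"jaw": 0, "offset": [0, 0, 0], "rot": [0, 0, 0]},
    {"jaw": 0, "offset": [0, 0, 0], "rot": [0, 0, 0]},
    {"jaw": 0, "offset": [0, 0, 0], "rot": [0, 0, 0]},
    {"jaw": 0, "offset": [0, 0, 0], "rot": [0, 0, 0]},
    {"jaw": 0, "offset": [0, 0, 0], "rot": [0, 0, 0]},
  ],
)

```text
time_s: 3.98
eef_pos: [0.5007, -0.2307, 0.15]
eef_rot: [0.0, 0.742, 0.671, 0.0]
wrist_force: [-3.0, 0.1, 5.9]
opening: 0.107
grasp_force: 59.3
```

>>> apply_moves(
  moves=[
    {"jaw": 0, "offset": [0, 0, -15], "rot": [0, 0, 0]},
    {"jaw": 0, "offset": [0, 0, -25], "rot": [0, 0, 0]},
    {"jaw": 0, "offset": [0, 0, -30], "rot": [0, 0, 0]},
    {"jaw": 0, "offset": [0, 0, -30], "rot": [0, 0, 0]},
    {"jaw": 0, "offset": [0, 0, -28], "rot": [0, 0, 0]},
  ],
)

```text
time_s: 4.6
eef_pos: [0.5005, -0.2304, 0.2791]
eef_rot: [0.0, 0.742, 0.671, 0.0]
wrist_force: [-0.5, -0.2, -0.9]
opening: 0.111
grasp_force: 58.4
```

Run:
```python
from w import *
o,im,d,T=wrist("w3")
P=pts("wrist",d,np.ones((384,512),bool),T)
```

```text
4.6 [ 0.5005 -0.2304  0.2791] [4.000e-04 7.418e-01 6.706e-01 2.000e-04] [-0.5 -0.2 -0.9] 0.111
```

View pics/w3.png

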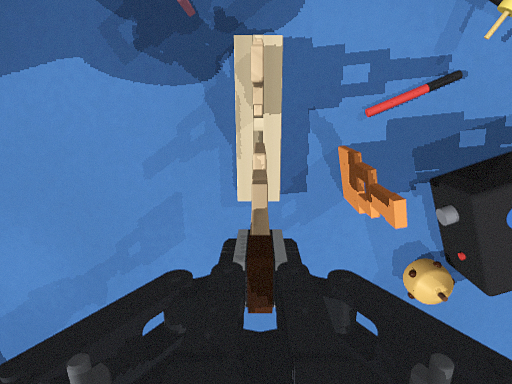

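>>> apply_moves(
  moves=[
    {"jaw": 0, "offset": [0, -40, 0], "rot": [0, 0, 5.8]},
    {"jaw": 0, "offset": [0, -50, 0], "rot": [0, 0, 5.8]},
    {"jaw": 0, "offset": [40, -20, 0], "rot": [0, 0, 0]},
    {"jaw": 0, "offset": [45, -15, 0], "rot": [0, 0, 0]},
    {"jaw": 0, "offset": [45, -15, 0], "rot": [0, 0, 0]},
  ],
)

```text
time_s: 5.28
eef_pos: [0.4024, -0.0762, 0.2774]
eef_rot: [0.0, 0.806, 0.592, 0.0]
wrist_force: [1.7, -0.1, -0.6]
opening: 0.106
grasp_force: 58.9
```

>>> apply_moves(
  moves=[
    {"jaw": 0, "offset": [50, -15, 0], "rot": [0, 0, 0]},
    {"jaw": 0, "offset": [50, -15, 0], "rot": [0, 0, 0]},
    {"jaw": 0, "offset": [45, -15, 0], "rot": [0, 0, 0]},
    {"jaw": 0, "offset": [35, -10, 0], "rot": [0, 0, 0]},
    {"jaw": 0, "offset": [0, 0, 0], "rot": [0, 0, 0]},
  ],
)

```text
time_s: 5.9
eef_pos: [0.4036, 0.1129, 0.2773]
eef_rot: [-0.0, 0.805, 0.594, 0.0]
wrist_force: [-0.3, -0.6, -0.7]
opening: 0.109
grasp_force: 59.0
```

Run:
```python
from w import *
o,im,d,T=wrist("w4")
q=o["eef_rot"];M=R.from_quat([q[1],q[2],q[3],q[0]]).as_matrix();print(np.round(M,3).tolist())
ims=[]
for c in ["scene","top"]:
    im2,d2=ctrl.camera(c);np.savez(c+"2.npz",im=im2,d=d2)
    P=pts(c,d2,np.ones((384,512),bool))
    e=np.array(o["eef_pos"])
    L=(P-e)@M  # tool coords
    B=L[(abs(L[:,1])<.02)&(abs(L[:,0])<.06)&(L[:,2]>.03)&(L[:,2]<.15)]
    print(c,len(B),np.round(np.percentile(B,[1,50,99],axis=0),4).tolist())
    for lo,hi in((.03,.05),(.05,.075),(.075,.1),(.1,.14)):
        b=B[(B[:,2]>lo)&(B[:,2]<hi)]
        if len(b):print(lo,len(b),np.round(np.percentile(b,[2,50,98],axis=0)[:,:2],4).tolist())
    ims.append(im2)
s=cv2.resize(ims[0][90:310,190:390],None,fx=2.7,fy=2.7)
cv2.imwrite("pics/b.png",s[:,:,::-1])
```

```text
5.9 [0.4036 0.1129 0.2773] [-2.000e-04  8.046e-01  5.939e-01  2.000e-04] [-0.3 -0.6 -0.7] 0.109
[[0.295, 0.956, 0.0], [0.956, -0.295, 0.001], [0.001, -0.0, -1.0]]
scene 963 [[-0.0387, -0.0028, 0.0307], [0.007, 0.0059, 0.0862], [0.0394, 0.0079, 0.1401]]
0.03 126 [[-0.0288, -0.0027], [0.0125, 0.0059], [0.0277, 0.0079]]
0.05 246 [[-0.0379, -0.003], [0.0028, 0.0053], [0.0382, 0.0074]]
0.075 236 [[-0.0376, -0.0019], [0.0074, 0.0061], [0.0391, 0.0078]]
0.1 343 [[-0.0383, -0.0015], [0.0068, 0.0062], [0.0394, 0.0076]]
top 101 [[-0.0425, -0.0053, 0.0305], [-0.032, 0.0027, 0.0689], [0.0011, 0.0049, 0.1335]]
0.03 14 [[-0.0305, -0.0052], [-0.0302, 0.0021], [-0.0118, 0.0047]]
0.05 43 [[-0.0423, -0.0053], [-0.0345, 0.0004], [-0.0072, 0.0046]]
0.075 19 [[-0.0424, -0.0029], [-0.0276, 0.0045], [-0.0011, 0.0048]]
0.1 25 [[-0.0425, -0.0041], [-0.0341, 0.0044], [0.0048, 0.0049]]
```

View pics/b.png

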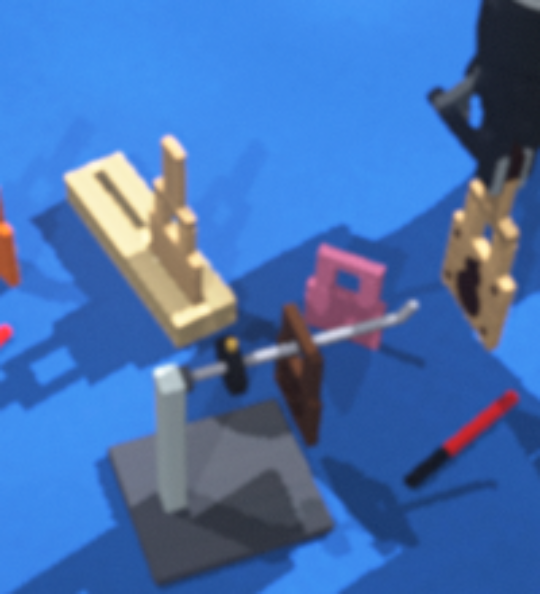

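View pics/w4.png

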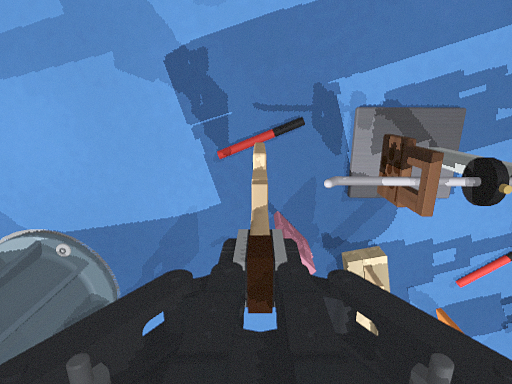

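The burnt board hangs upright in the gripper. The prong runs from its tip at wrist pixel (330,183) to the collar at (487,182), with the dark board at (410,175).

Run:
```python
from w import *
o,im,d,T=wrist("w5")
q=o["eef_rot"];M=R.from_quat([q[1],q[2],q[3],q[0]]).as_matrix();e=np.array(o["eef_pos"])
for c in ["wrist","scene","top"]:
    if c!="wrist": d=np.load(c+"2.npz")["d"]
    P=pts(c,d,np.ones((384,512),bool),T if c=="wrist" else None);L=(P-e)@M
    S=L[(L[:,1]>.045)&(L[:,1]<.2)&(abs(L[:,0])<.05)&(L[:,2]>.09)&(L[:,2]<.12)]
    a,b=0,np.median(S[:,0])
    for t in (.02,.01,.007,.007,.007):
        m=abs(S[:,0]-a*S[:,1]-b)<t;a,b=np.polyfit(S[m,1],S[m,0],1)
    A=L[(abs(L[:,0]-a*L[:,1]-b)<.007)&(L[:,2]>.08)&(L[:,2]<.112)&(L[:,1]>.03)&(L[:,1]<.24)]
    print(c,m.sum(),"slope deg",np.degrees(a),"x@.06",a*.06+b,"x@.17",a*.17+b,"tip y",np.percentile(A[:,1],1),"ztop min",A[:,2].min(),"z prong",np.median(S[m,2]))
    D=L[(L[:,2]>.085)&(L[:,2]<.097)&(abs(L[:,0])<.06)&(L[:,1]>.1)&(L[:,1]<.18)];print(" dark top",np.round(np.percentile(D,[2,50,98],axis=0),4).tolist())
```

```text
6.05 [0.404  0.1103 0.2772] [ 1.000e-04  8.058e-01  5.921e-01 -2.000e-04] [ 0.8  0.1 -1.2] 0.113
wrist 1850 slope deg 0.520051200599563 x@.06 0.013017485667964037 x@.17 0.014015912298199346 tip y 0.05560468515483505 ztop min 0.0802292289955242 z prong 0.10449753068567441
 dark top [[-0.0139, 0.1377, 0.0913], [0.0141, 0.1416, 0.0927], [0.0396, 0.1476, 0.0964]]
scene 279 slope deg -0.04017975850921255 x@.06 0.014040751570324127 x@.17 0.013963611971673512 tip y 0.06000341713131332 ztop min 0.08073515662501453 z prong 0.10455213785052613
 dark top [[-0.0153, 0.1399, 0.0896], [0.0138, 0.1457, 0.0924], [0.0399, 0.1507, 0.0967]]
top 242 slope deg 0.05802533372111467 x@.06 0.011239056698753329 x@.17 0.011350457342283541 tip y 0.05577309838939982 ztop min 0.08281075455595262 z prong 0.10288018591582476
 dark top [[-0.0153, 0.1376, 0.0874], [0.0114, 0.1424, 0.0905], [0.0379, 0.1474, 0.0949]]
```

>>> apply_moves(
  moves=[
    {"jaw": 0, "offset": [13.5, 0, 20], "rot": [0, 0, 0]},
    {"jaw": 0, "offset": [0, 0, 30], "rot": [0, 0, 0]},
    {"jaw": 0, "offset": [0, 0, 0], "rot": [0, 0, 0]},
    {"jaw": 0, "offset": [0, 0, 0], "rot": [0, 0, 0]},
    {"jaw": 0, "offset": [0, 0, 0], "rot": [0, 0, 0]},
  ],
)

```text
time_s: 6.72
eef_pos: [0.409, 0.1233, 0.2287]
eef_rot: [0.001, 0.806, 0.592, 0.001]
wrist_force: [-0.1, 0.1, -1.0]
opening: 0.106
grasp_force: 58.9
```

```bash
cat > chk.py <<'E'
from w import *
import sys
o=obs();q=o["eef_rot"];M=R.from_quat([q[1],q[2],q[3],q[0]]).as_matrix();e=np.array(o["eef_pos"])
im,d=ctrl.camera("scene");P=pts("scene",d,np.ones((384,512),bool));L=(P-e)@M
B=L[(abs(L[:,1])<.012)&(abs(L[:,0])<.06)&(L[:,2]>.02)&(L[:,2]<.16)]
print("board",np.round(np.percentile(B,[1,50,99],axis=0),4).tolist())
# slot hole: mid rows, column occupancy
mid=B[(B[:,2]>.040)&(B[:,2]<.062)];print("slot x gaps",np.round(np.histogram(mid[:,0],bins=np.arange(-.045,.046,.005))[0]))
S=L[(L[:,1]>.03)&(L[:,1]<.1)&(abs(L[:,0])<.02)&(L[:,2]>.03)&(L[:,2]<.08)];print("prong x,z",np.round(np.percentile(S,[2,50,98],axis=0),4).tolist())
cv2.imwrite(f"pics/{sys.argv[1]}.png",cv2.resize(im[90:310,190:390],None,fx=2.7,fy=2.7)[:,:,::-1])
E
python3 chk.py c1
```

```text
6.72 [0.409  0.1233 0.2287] [7.000e-04 8.061e-01 5.918e-01 1.000e-03] [-0.1  0.1 -1. ] 0.106
board [[-0.0381, -0.0037, 0.0219], [0.0083, 0.0055, 0.0802], [0.0407, 0.0074, 0.1397]]
slot x gaps [ 0  0  0  4 13 11 28  0  0  0  0  8 13  9 35  1  0  0]
prong x,z [[-0.0046, 0.0575, 0.045], [0.0001, 0.0765, 0.0558], [0.0034, 0.0987, 0.0603]]
```

View pics/c1.png

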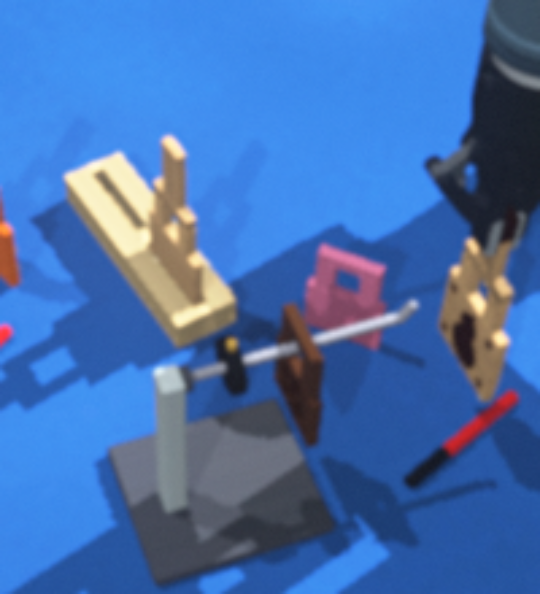

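Slot and prong are aligned within about 1 mm, so I insert.

>>> apply_moves(
  moves=[
    {"jaw": 0, "offset": [0, 15, 0], "rot": [0, 0, 0]},
    {"jaw": 0, "offset": [0, 15, 0], "rot": [0, 0, 0]},
    {"jaw": 0, "offset": [0, 15, 0], "rot": [0, 0, 0]},
    {"jaw": 0, "offset": [0, 0, 0], "rot": [0, 0, 0]},
    {"jaw": 0, "offset": [0, 0, 0], "rot": [0, 0, 0]},
  ],
)

```text
time_s: 7.4
eef_pos: [0.4508, 0.1102, 0.2269]
eef_rot: [-0.0, 0.806, 0.592, -0.0]
wrist_force: [-0.6, 0.1, -0.6]
opening: 0.107
grasp_force: 58.9
```

>>> apply_moves(
  moves=[
    {"jaw": 0, "offset": [0, 12, 0], "rot": [0, 0, 0]},
    {"jaw": 0, "offset": [0, 12, 0], "rot": [0, 0, 0]},
    {"jaw": 0, "offset": [0, 12, 0], "rot": [0, 0, 0]},
    {"jaw": 0, "offset": [0, 10, 0], "rot": [0, 0, 0]},
    {"jaw": 0, "offset": [0, 0, 0], "rot": [0, 0, 0]},
  ],
)

```text
time_s: 8.02
eef_pos: [0.4956, 0.0962, 0.2271]
eef_rot: [-0.0, 0.806, 0.592, -0.0]
wrist_force: [0.6, 0.2, -0.2]
opening: 0.111
grasp_force: 58.9
```

```bash
python3 chk.py c2
```

```text
8.03 [0.4956 0.0962 0.2271] [-1.000e-04  8.060e-01  5.919e-01 -1.000e-04] [ 0.6  0.2 -0.2] 0.111
board [[-0.0372, -0.0033, 0.0221], [0.0126, 0.0055, 0.077], [0.041, 0.008, 0.139]]
slot x gaps [ 0  0  1  5  9  8 22  2  9 16  0  6 11  9 35  0  0  0]
prong x,z [[-0.0188, 0.0329, 0.0401], [0.0003, 0.0581, 0.0531], [0.0194, 0.0965, 0.0705]]
```

View pics/c2.png

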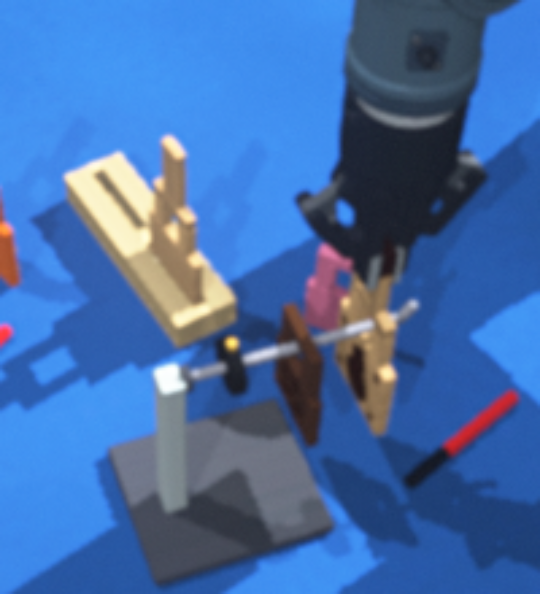

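Threaded; the dark board hangs ahead untouched. Lowering, then advancing.

>>> apply_moves(
  moves=[
    {"jaw": 0, "offset": [0, 0, 7], "rot": [0, 0, 0]},
    {"jaw": 0, "offset": [0, 0, 6], "rot": [0, 0, 0]},
    {"jaw": 0, "offset": [0, 10, 0], "rot": [0, 0, 0]},
    {"jaw": 0, "offset": [0, 10, 0], "rot": [0, 0, 0]},
    {"jaw": 0, "offset": [0, 10, 0], "rot": [0, 0, 0]},
  ],
)

```text
time_s: 8.7
eef_pos: [0.5247, 0.0872, 0.2145]
eef_rot: [0.0, 0.806, 0.592, 0.0]
wrist_force: [0.4, -0.1, -0.3]
opening: 0.11
grasp_force: 59.0
```

>>> apply_moves(
  moves=[
    {"jaw": 0, "offset": [0, 3, 0], "rot": [0, 0, 0]},
    {"jaw": 0, "offset": [0, 3, 0], "rot": [0, 0, 0]},
    {"jaw": 0, "offset": [0, 3, 0], "rot": [0, 0, 0]},
    {"jaw": 0, "offset": [0, 3, 0], "rot": [0, 0, 0]},
    {"jaw": 0, "offset": [0, 3, 0], "rot": [0, 0, 0]},
  ],
)

```text
time_s: 9.32
eef_pos: [0.5379, 0.0831, 0.2143]
eef_rot: [-0.0, 0.806, 0.592, -0.0]
wrist_force: [-1.1, 0.4, -0.5]
opening: 0.113
grasp_force: 58.9
```

>>> apply_moves(
  moves=[
    {"jaw": 0, "offset": [0, 2.5, 0], "rot": [0, 0, 0]},
    {"jaw": 0, "offset": [0, 2.5, 0], "rot": [0, 0, 0]},
    {"jaw": 0, "offset": [0, 2.5, 0], "rot": [0, 0, 0]},
    {"jaw": 0, "offset": [0, 2.5, 0], "rot": [0, 0, 0]},
    {"jaw": 0, "offset": [0, 2, 0], "rot": [0, 0, 0]},
  ],
)

```text
time_s: 9.95
eef_pos: [0.5495, 0.0794, 0.2143]
eef_rot: [-0.0, 0.806, 0.592, -0.0]
wrist_force: [-0.4, 0.9, 0.3]
opening: 0.109
grasp_force: 58.9
```

```bash
python3 chk.py c3
```

```text
9.95 [0.5495 0.0794 0.2143] [-0.      0.8058  0.5921 -0.    ] [-0.4  0.9  0.3] 0.109
board [[-0.0248, -0.0064, 0.0225], [0.0276, 0.0055, 0.0636], [0.0411, 0.0118, 0.1388]]
slot x gaps [ 0  0  0  0  0  1  0  0  2  2  0  0  0  2 53  0  0  0]
prong x,z [[-0.0148, 0.0331, 0.0312], [0.0025, 0.0756, 0.0419], [0.0191, 0.0996, 0.0755]]
```

View pics/c3.png

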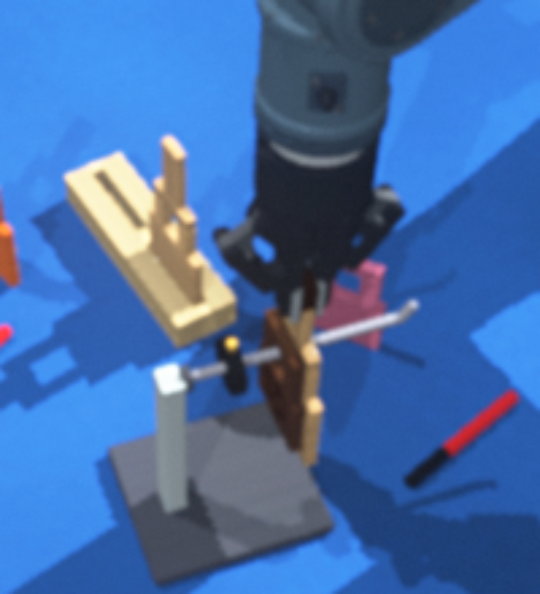

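>>> apply_moves(
  moves=[
    {"jaw": 0, "offset": [0, 1, 0], "rot": [0, 0, 0]},
    {"jaw": 0, "offset": [0, 1, 0], "rot": [0, 0, 0]},
    {"jaw": 0, "offset": [0, 1, 0], "rot": [0, 0, 0]},
    {"jaw": 0, "offset": [0, 1, 0], "rot": [0, 0, 0]},
    {"jaw": 0, "offset": [0, 1, 0], "rot": [0, 0, 0]},
  ],
)

```text
time_s: 10.62
eef_pos: [0.5542, 0.0779, 0.2143]
eef_rot: [-0.0, 0.806, 0.592, -0.0]
wrist_force: [-0.3, -0.1, -1.3]
opening: 0.106
grasp_force: 58.9
```

>>> apply_moves(
  moves=[
    {"jaw": 0, "offset": [0, 1, 0], "rot": [0, 0, 0]},
    {"jaw": 0, "offset": [0, 1, 0], "rot": [0, 0, 0]},
    {"jaw": 0, "offset": [0, 1, 0], "rot": [0, 0, 0]},
    {"jaw": 0, "offset": [0, 1, 0], "rot": [0, 0, 0]},
    {"jaw": 0, "offset": [0, 1, 0], "rot": [0, 0, 0]},
  ],
)

```text
time_s: 11.25
eef_pos: [0.559, 0.0765, 0.2143]
eef_rot: [-0.0, 0.806, 0.592, -0.0]
wrist_force: [-1.1, 0.6, -2.2]
opening: 0.108
grasp_force: 58.9
```

>>> apply_moves(
  moves=[
    {"jaw": 0, "offset": [0, 1, 0], "rot": [0, 0, 0]},
    {"jaw": 0, "offset": [0, 1, 0], "rot": [0, 0, 0]},
    {"jaw": 0, "offset": [0, 1, 0], "rot": [0, 0, 0]},
    {"jaw": 0, "offset": [0, 1, 0], "rot": [0, 0, 0]},
    {"jaw": 0, "offset": [0, 1, 0], "rot": [0, 0, 0]},
  ],
)

```text
time_s: 11.88
eef_pos: [0.5637, 0.075, 0.2143]
eef_rot: [-0.0, 0.806, 0.592, -0.0]
wrist_force: [-0.7, 0.1, -1.0]
opening: 0.105
grasp_force: 58.9
```

>>> apply_moves(
  moves=[
    {"jaw": 0, "offset": [0, 1, 0], "rot": [0, 0, 0]},
    {"jaw": 0, "offset": [0, 1, 0], "rot": [0, 0, 0]},
    {"jaw": 0, "offset": [0, 1, 0], "rot": [0, 0, 0]},
    {"jaw": 0, "offset": [0, 1, 0], "rot": [0, 0, 0]},
    {"jaw": 0, "offset": [0, 0, 0], "rot": [0, 0, 0]},
  ],
)

```text
time_s: 12.5
eef_pos: [0.5676, 0.0737, 0.2143]
eef_rot: [0.0, 0.806, 0.592, 0.0]
wrist_force: [-0.5, -0.8, -0.4]
opening: 0.11
grasp_force: 58.9
```

>>> apply_moves(
  moves=[
    {"jaw": 0, "offset": [0, 0.8, 0], "rot": [0, 0, 0]},
    {"jaw": 0, "offset": [0, 0.8, 0], "rot": [0, 0, 0]},
    {"jaw": 0, "offset": [0, 0.8, 0], "rot": [0, 0, 0]},
    {"jaw": 0, "offset": [0, 0.8, 0], "rot": [0, 0, 0]},
    {"jaw": 0, "offset": [0, 0, 0], "rot": [0, 0, 0]},
  ],
)

```text
time_s: 13.12
eef_pos: [0.5707, 0.0728, 0.2143]
eef_rot: [0.0, 0.806, 0.592, 0.0]
wrist_force: [-0.1, -0.5, -0.8]
opening: 0.11
grasp_force: 58.9
```

>>> apply_moves(
  moves=[
    {"jaw": 0, "offset": [0, 0.8, 0], "rot": [0, 0, 0]},
    {"jaw": 0, "offset": [0, 0.8, 0], "rot": [0, 0, 0]},
    {"jaw": 0, "offset": [0, 0.8, 0], "rot": [0, 0, 0]},
    {"jaw": 0, "offset": [0, 0.8, 0], "rot": [0, 0, 0]},
    {"jaw": 0, "offset": [0, 0, 0], "rot": [0, 0, 0]},
  ],
)

```text
time_s: 13.75
eef_pos: [0.5737, 0.0718, 0.2143]
eef_rot: [0.0, 0.806, 0.592, 0.0]
wrist_force: [0.2, -0.1, -0.7]
opening: 0.107
grasp_force: 58.9
```

>>> apply_moves(
  moves=[
    {"jaw": 0, "offset": [0, 0.8, 0], "rot": [0, 0, 0]},
    {"jaw": 0, "offset": [0, 0.8, 0], "rot": [0, 0, 0]},
    {"jaw": 0, "offset": [0, 0.8, 0], "rot": [0, 0, 0]},
    {"jaw": 0, "offset": [0, 0.8, 0], "rot": [0, 0, 0]},
    {"jaw": 0, "offset": [0, 0, 0], "rot": [0, 0, 0]},
  ],
)

```text
time_s: 14.38
eef_pos: [0.5768, 0.0709, 0.2143]
eef_rot: [0.0, 0.806, 0.592, 0.0]
wrist_force: [0.5, 1.0, -0.8]
opening: 0.109
grasp_force: 58.9
```

>>> apply_moves(
  moves=[
    {"jaw": 0, "offset": [0, 0.7, 0], "rot": [0, 0, 0]},
    {"jaw": 0, "offset": [0, 0.7, 0], "rot": [0, 0, 0]},
    {"jaw": 0, "offset": [0, 0.7, 0], "rot": [0, 0, 0]},
    {"jaw": 0, "offset": [0, 0, 0], "rot": [0, 0, 0]},
    {"jaw": 0, "offset": [0, 0, 0], "rot": [0, 0, 0]},
  ],
)

```text
time_s: 15.0
eef_pos: [0.5785, 0.0704, 0.2143]
eef_rot: [-0.0, 0.806, 0.592, -0.0]
wrist_force: [-0.6, 0.4, 0.5]
opening: 0.11
grasp_force: 59.1
```

>>> apply_moves(
  moves=[
    {"jaw": 0, "offset": [0, 0.6, 0], "rot": [0, 0, 0]},
    {"jaw": 0, "offset": [0, 0.6, 0], "rot": [0, 0, 0]},
    {"jaw": 0, "offset": [0, 0.6, 0], "rot": [0, 0, 0]},
    {"jaw": 0, "offset": [0, 0, 0], "rot": [0, 0, 0]},
    {"jaw": 0, "offset": [0, 0, 0], "rot": [0, 0, 0]},
  ],
)

```text
time_s: 15.62
eef_pos: [0.5789, 0.0703, 0.2141]
eef_rot: [-0.001, 0.806, 0.592, -0.001]
wrist_force: [-7.3, 0.9, 3.0]
opening: 0.106
grasp_force: 59.4
```

Run:
```python
from w import *
o,im,d,T=wrist("w6")
q=o["eef_rot"];M=R.from_quat([q[1],q[2],q[3],q[0]]).as_matrix();e=np.array(o["eef_pos"])
for c in ["scene","top"]:
    im,d=ctrl.camera(c);P=pts(c,d,np.ones((384,512),bool));L=(P-e)@M
    for nm,z0,z1 in(("bd up",.023,.05),("low",.08,.14)):
        B=L[(abs(L[:,0])<.045)&(L[:,1]>-.012)&(L[:,1]<.024)&(L[:,2]>z0)&(L[:,2]<z1)]
        print(c,nm,len(B),np.round(np.percentile(B,[2,25,50,75,98],axis=0)[:,1],4).tolist())
    C=L[(abs(L[:,0])<.022)&(L[:,1]>.014)&(L[:,1]<.05)&(L[:,2]>.012)&(L[:,2]<.035)];print("collar y",len(C),np.round(np.percentile(C[:,1],[2,25,50,75,98]),4) if len(C) else "")
```

```text
15.62 [0.5789 0.0703 0.2141] [-0.0014  0.8058  0.5923 -0.0013] [-7.3  0.9  3. ] 0.106
scene bd up 329 [-0.0035, 0.0052, 0.0106, 0.0157, 0.0236]
scene low 287 [-0.0028, 0.0048, 0.0135, 0.016, 0.0166]
collar y 115 [0.0145 0.0177 0.0215 0.0247 0.0259]
top bd up 67 [-0.0067, 0.0001, 0.0069, 0.0132, 0.0224]
top low 68 [-0.0077, -0.0071, -0.0069, -0.0051, 0.0105]
collar y 9 [0.015  0.0171 0.0185 0.0204 0.0228]
```

Home on the stop with about 7 N. Holding a moment, easing off, then lowering until the slot rests on the prong.

>>> apply_moves(
  moves=[
    {"jaw": 0, "offset": [0, 0, 0], "rot": [0, 0, 0]},
    {"jaw": 0, "offset": [0, 0, 0], "rot": [0, 0, 0]},
    {"jaw": 0, "offset": [0, -0.5, 0], "rot": [0, 0, 0]},
    {"jaw": 0, "offset": [0, -0.4, 0], "rot": [0, 0, 0]},
    {"jaw": 0, "offset": [0, 0, 0], "rot": [0, 0, 0]},
  ],
)

```text
time_s: 16.4
eef_pos: [0.5788, 0.0703, 0.2141]
eef_rot: [-0.001, 0.806, 0.592, -0.001]
wrist_force: [-5.4, 1.7, 2.2]
opening: 0.106
grasp_force: 59.4
```

>>> apply_moves(
  moves=[
    {"jaw": 0, "offset": [0, 0, 0.8], "rot": [0, 0, 0]},
    {"jaw": 0, "offset": [0, 0, 0.8], "rot": [0, 0, 0]},
    {"jaw": 0, "offset": [0, 0, 0.8], "rot": [0, 0, 0]},
    {"jaw": 0, "offset": [0, 0, 0], "rot": [0, 0, 0]},
    {"jaw": 0, "offset": [0, 0, 0], "rot": [0, 0, 0]},
  ],
)

```text
time_s: 17.02
eef_pos: [0.5787, 0.0703, 0.2117]
eef_rot: [-0.001, 0.806, 0.592, -0.001]
wrist_force: [-5.3, 1.9, 0.9]
opening: 0.11
grasp_force: 59.3
```

>>> apply_moves(
  moves=[
    {"jaw": 0, "offset": [0, 0, 0.8], "rot": [0, 0, 0]},
    {"jaw": 0, "offset": [0, 0, 0.8], "rot": [0, 0, 0]},
    {"jaw": 0, "offset": [0, 0, 0], "rot": [0, 0, 0]},
    {"jaw": 0, "offset": [0, 0, 0], "rot": [0, 0, 0]},
    {"jaw": 0, "offset": [0, 0, 0], "rot": [0, 0, 0]},
  ],
)

```text
time_s: 17.65
eef_pos: [0.5787, 0.0704, 0.2101]
eef_rot: [-0.001, 0.806, 0.592, -0.001]
wrist_force: [-4.5, 1.3, 1.9]
opening: 0.11
grasp_force: 59.4
```

>>> apply_moves(
  moves=[
    {"jaw": 0, "offset": [0, 0, 0.7], "rot": [0, 0, 0]},
    {"jaw": 0, "offset": [0, 0, 0.7], "rot": [0, 0, 0]},
    {"jaw": 0, "offset": [0, 0, 0], "rot": [0, 0, 0]},
    {"jaw": 0, "offset": [0, 0, 0], "rot": [0, 0, 0]},
    {"jaw": 0, "offset": [0, 0, 0], "rot": [0, 0, 0]},
  ],
)

```text
time_s: 18.27
eef_pos: [0.5788, 0.0704, 0.2098]
eef_rot: [-0.001, 0.806, 0.592, -0.0]
wrist_force: [-8.6, 1.8, 7.6]
opening: 0.109
grasp_force: 60.2
```

>>> apply_moves(
  moves=[
    {"jaw": 0, "offset": [0, -0.5, -0.5], "rot": [0, 0, 0]},
    {"jaw": 0, "offset": [0, -0.5, -0.4], "rot": [0, 0, 0]},
    {"jaw": 0, "offset": [0, 0, 0], "rot": [0, 0, 0]},
    {"jaw": 0, "offset": [0, 0, 0], "rot": [0, 0, 0]},
    {"jaw": 0, "offset": [0, 0, 0], "rot": [0, 0, 0]},
  ],
)

```text
time_s: 18.9
eef_pos: [0.5786, 0.0704, 0.2099]
eef_rot: [-0.0, 0.806, 0.592, 0.0]
wrist_force: [-3.4, 0.5, 2.0]
opening: 0.107
grasp_force: 59.4
```

>>> apply_moves(
  moves=[
    {"jaw": 0.2, "offset": [0, 0, 0], "rot": [0, 0, 0]},
    {"jaw": 0.3, "offset": [0, 0, 0], "rot": [0, 0, 0]},
    {"jaw": 0.4, "offset": [0, 0, 0], "rot": [0, 0, 0]},
    {"jaw": 0.45, "offset": [0, 0, 0], "rot": [0, 0, 0]},
    {"jaw": 0.45, "offset": [0, 0, 0], "rot": [0, 0, 0]},
  ],
)

```text
time_s: 19.52
eef_pos: [0.5786, 0.0703, 0.2098]
eef_rot: [0.0, 0.806, 0.592, 0.0]
wrist_force: [0.1, -0.2, 0.8]
opening: 0.449
grasp_force: 0.0
```

>>> apply_moves(
  moves=[
    {"jaw": 0.45, "offset": [0, 0, -10], "rot": [0, 0, 0]},
    {"jaw": 0.45, "offset": [0, 0, -20], "rot": [0, 0, 0]},
    {"jaw": 0.45, "offset": [0, 0, -25], "rot": [0, 0, 0]},
    {"jaw": 0.45, "offset": [0, 0, -25], "rot": [0, 0, 0]},
    {"jaw": 0.45, "offset": [0, 0, -25], "rot": [0, 0, 0]},
  ],
)

```text
time_s: 20.15
eef_pos: [0.5786, 0.0703, 0.3165]
eef_rot: [0.0, 0.806, 0.592, 0.0]
wrist_force: [-0.2, 0.3, -0.8]
opening: 0.446
grasp_force: 0.0
```

Run:
```python
from w import *
obs()
M=R.from_euler("z",-17.5,degrees=True).as_matrix();pe=np.array([.4715,.1026,.170])
for c in ["scene","top"]:
    im,d=ctrl.camera(c)
    P=pts(c,d,np.ones((384,512),bool));L=(P-pe)@M
    for n in ("burnt_mid","first_eye"):
        for r in ctrl.outline_of(c,n)[:3]:
            Q=(pts(c,d,r["region"])-pe)@M;print(c,n,round(r["score"],2),np.round(r["position"]),np.round(np.percentile(Q,[2,50,98],axis=0),4).tolist())
    for nm,z0,z1 in(("handle",.03,.08),("body",-.1,-.04)):
        B=L[(abs(L[:,1])<.045)&(L[:,0]>.08)&(L[:,0]<.14)&(L[:,2]>z0)&(L[:,2]<z1)];print(nm,len(B),np.round(np.percentile(B,[2,25,50,75,98],axis=0)[:,0],4).tolist(),"z",B[:,2].max().round(4))
```

```text
20.15 [0.5786 0.0703 0.3165] [3.000e-04 8.058e-01 5.922e-01 4.000e-04] [-0.2  0.3 -0.8] 0.446
scene burnt_mid 0.92 [288. 218.] [[0.1073, -0.0223, -0.1001], [0.115, 0.0173, 0.0166], [0.1183, 0.0393, 0.0782]]
scene burnt_mid 0.88 [184. 166.] [[0.2395, -0.3565, -0.1709], [0.256, -0.2936, -0.0959], [0.2732, -0.2639, 0.009]]
scene first_eye 0.86 [314. 200.] [[-0.0427, -0.1413, -0.1693], [-0.0147, -0.1171, -0.1171], [0.0076, -0.0913, -0.0695]]
scene first_eye 0.63 [281. 239.] [[0.1175, -0.0268, -0.0823], [0.126, 0.0203, -0.0292], [0.1284, 0.0348, 0.0169]]
handle 225 [0.1076, 0.1116, 0.1157, 0.1175, 0.1183] z 0.0797
body 263 [0.1094, 0.1171, 0.1267, 0.1277, 0.1284] z -0.0401
top burnt_mid 0.64 [333. 164.] [[0.2352, -0.3393, -0.1705], [0.2495, -0.3007, -0.0937], [0.2924, -0.2663, 0.012]]
top burnt_mid 0.54 [198. 178.] [[0.0986, -0.0436, -0.0941], [0.1059, -0.0177, -0.0234], [0.1153, 0.0051, 0.0803]]
top burnt_mid 0.45 [304. 215.] [[0.0709, -0.3609, -0.1697], [0.1126, -0.2775, -0.1377], [0.1589, -0.156, -0.1335]]
top first_eye 0.61 [202. 175.] [[0.1163, -0.0352, -0.0293], [0.1208, -0.0247, 0.0163], [0.1245, -0.0077, 0.0184]]
top first_eye 0.53 [225. 247.] [[-0.0443, -0.1417, -0.1311], [-0.0226, -0.1182, -0.0699], [0.0018, -0.0937, -0.066]]
handle 39 [0.1051, 0.1058, 0.1084, 0.1113, 0.1147] z 0.0797
body 94 [0.1048, 0.1052, 0.1053, 0.1058, 0.1207] z -0.0402
```

```bash
python3 -c "
from bench import ctrl;print(ctrl.hand_in())"
```

```text
the job is handed in; nothing more can be done
None
```

The burnt gourd board now hangs on the prong in front of the dark board, both snug against the stop collar, upright and released. Peak wrist force while pressing was about 9 N, the blank board was never touched, and I handed the job in at about 20 s; no verdict was returned.

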